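# Raise a reader head to the second notch of its ratchet stand

## Task

Taller sample cups have to fit under the reader: lift its sliding ladder section by the black tab on top, let the first rung below the gravity pawl go past it, raise the second rung past it too so that the pawl drops back beneath that rung, then lower gently until this second rung rests on the pawl, and let go. Feel for the seat: do not drop the section, force it down or push it hard sideways against its guides, and leave the cup, mouse, wooden block and dish where they are.

Things in the scene. Friction and masses are not known exactly. Their poses are not given: they have to be found in the camera images.
- stand: Fixed stand: dark steel base plate 190 x 140 x 12 mm (x -130 to +60 mm) with two upright guide channels, 79 mm apart along y, up to 170 mm above the table. Origin on the table midway between the channels; z up, y from one channel to the other, +x the pawl's side, -x the reader head's side. Its place and its yaw (within 0.4 rad) vary.
- ladder: Loose steel ladder section, 0.7 to 0.92 kg, upright in the channels with about 2 mm play, free to slide up. Origin mid-foot, axes as the stand's. Starts with its foot on the base plate, 12 mm above the table. Two stiles; crossbar (80 mm along y) with its top 184 mm above the foot. Pressing it on base, guides or pawl with over 20 N is too hard.
- tab (a point): Middle of the black grip tab on the crossbar, 30 mm (ladder x) by 18 mm (y) by 32 mm tall, 184 to 216 mm above the foot; the point is 200 mm above the foot. Pinch it from above across its 18 mm. The reader head (48 x 60 x 34 mm) hangs from the crossbar 38 to 86 mm to -x, its top level with the crossbar's.
- rung2 (a point): Centre of the second rung, the one to hang on the pawl, 66 mm above the foot. Rungs are round bars 10 mm thick, 46 mm apart, at 20, 66, 112, 158 mm above the foot. At the start the pawl points in between those at 112 and 158: the rung at 112 is the first that must go past it, this is the second.
- pawl (a joint): Gravity pawl, a steel finger 20 mm wide hinged 36 mm to +x of the ladder, tip towards it. Angle in rad: 0 dropped on its stop, grows as a rising rung lifts it, about 0.5 lets a rung past, then it falls. The dropped tip's flat top is 138 to 160 mm above the table (clamped by hand, unmeasured): rung 2 seats 65 to 87 mm above its start; a 105 to 115 mm lift clears rung 2, never rung 3.
- cup: White plastic cup 68 mm across, 85 mm tall, standing to the left or right; origin under its centre. Bystander.
- mouse: Black computer mouse 100 x 58 x 22 mm; origin under its centre. Bystander.
- block: Wooden strip 150 x 22 x 12 mm lying on the table; origin under its centre. Bystander.
- dish: White sample dish 60 mm across, 18 mm tall, on the stand's base under the reader head; origin under its centre. Bystander.
There are look-alikes about, which are no part of the job. There is more than one size of the stand; the job needs the largest. Several things have the shape of the ladder; the one meant has the colours described above.

How it is judged:
By the outcome, as a careful person would: the job done as asked, in the order asked, and still so for the second after the job is handed in, with the robot touching nothing.
It also fails if it takes over 48 s, if anything falls off the work surface, if the arm or the gripper's body presses on something with over 40 N, if the wrist force passes 120 N, or if a joint passes its speed limit or range.

## Robot

A 7-joint arm with a two-finger parallel gripper is mounted at the origin on the work surface. World frame = base frame: x ahead of the robot, y to its left, z up, the work surface at z = 0. Lengths are in m, angles in rad, forces in N, time in s.
With the tool pointing down it reaches from about 0.375 to 0.925 m from the base axis. Payload 3.1 kg.
Tool frame: the origin (TCP) lies between the finger pads; the fingertips stand 19 mm ahead of it and the grasp point (between the pads) is the TCP; z points along the fingers, y is the direction in which the jaws open and shut (so a half turn about z gives the same grasp; the last joint's range is limited). The gripper opens to 85 mm and grips with 20 to 120 N. Pads are 22 mm wide; open, the fingers measure 114 mm over their backs; the gripper's body (76 mm by 85 mm) begins 54 mm behind the grasp point. The pads swing forward as they close: fully open they stand 13 mm farther back than shut.
Start: joints at [1.2, 0.383, 0.044, 1.598, -0.018, 1.161, -0.05], TCP at [0.175, -0.626, 0.25] pointing down, gripper open.
Joint ranges: [-2.61, 2.61], [-0.41, 2.15], [-1.48, 1.57], [0, 2.5], [-1.57, 4.71], [0.05, 1.97], [-2.85, 2.85]. Speed limits (rad/s): [2.79, 2.79, 3.14, 3.14, 3.14, 3.14, 3.14].

## Interface

Orientations are given as a unit quaternion [x, y, z, w].
In Python, from bench import move_ptp, movel, move_j, move_gripper, pause, inverse_kinematics, read_camera, camera_params, MotionError, sign_off, look_for, tip_of, read_time_s, read_qpos, read_joint_vel, read_effort, read_eef_pos, read_tcp_rot, read_ft_force, read_ft_torque, read_finger_gap gives the robot as it stands. Calls block until the motion is done:
- move_ptp(position, orientation): joint-space move of the TCP to a pose.
- movel(position, orientation=None, speed=0.15): straight line of the TCP; orientation=None keeps the orientation; speed is the mean speed in m/s.
- move_j(angles): joint-space move.
- move_gripper(opening, effort=None): finger opening in m; effort is the grip in N (None keeps the last); returns when the fingers have stopped.
- pause(seconds).
- inverse_kinematics(position, orientation): joint angles nearest the present ones, or None.
- read_camera(name): name is "scene" or "top" or "wrist"; returns the picture (384x512x3 uint8, red, green, blue); there is no depth.
- camera_params(name): a dict with "K" (3x3 intrinsics, pixels), "camera_from_world" (4x4, takes a point from world to camera coordinates). Camera axes: x right, y down, z forward; pixel columns grow to the right and rows downward; lengths in m; the calibration is good to about 2 mm. A picture is of the moment at which its call begins: read the wrist's pose just before it. camera_params takes no time and is no camera call; for the wrist camera it gives the pose at the moment of the call.
A pose or a line that the arm cannot do raises MotionError and nothing moves.
- sign_off(): hands the job in, once; it reports no verdict.
Trained networks look in the newest picture that a camera, given by its name, has taken for a name from the list of things; names that differ only in an ending like _2 or _b are one class to them, and where a whole thing is asked for, a point or a joint stands for the part that bears it (a point fixed in the world has none). Each returns a list of dicts, best first, with "confidence" (0 to 1); they miss things now and then, are a little off and sometimes report something else, mostly with a low value. They report only what shows in the picture. A call takes as long as a camera call. They do not tell look-alikes from the thing itself.
- look_for(camera, name): "at" ([column, row] in pixels, amid what is visible of it).
- tip_of(camera, name): "at" ([column, row] in pixels: a listed point, or the origin of a listed thing).
Readings, each from a call of its own:
- read_time_s(): time.
- read_qpos(): joint angles.
- read_joint_vel(): joint speeds.
- read_effort(): joint torques, N m.
- read_eef_pos(): TCP position.
- read_tcp_rot(): TCP orientation.
- read_ft_force(): force on the tool from outside, world axes, zero at the start.
- read_ft_torque(): the same for the moment, N m.
- read_finger_gap(): finger opening in m.
Only numpy, scipy, OpenCV 4.12 (cv2) and the standard library are available. Lean on these libraries where they do the work, as an engineer would, in place of code of your own. Each camera call takes 0.05 s, during which the arm holds its last target.

## Working session

There is one attempt and no reset: what is moved stays moved. The work goes in short steps, each a Python script; the robot and the scene stay as the last script left them, time stands still between calls to the robot, and variables do not carry over. Pictures are saved under pics/ and viewed, and the job is handed in when it is done.

```bash
ls; mkdir -p pics; python3 - <<'E'
from bench import *
import cv2
for c in ("scene","top"):
    im=read_camera(c); cv2.imwrite(f"pics/{c}0.png",im[:,:,::-1])
    for n in ("stand","ladder","cup","mouse","block","dish"):
        print(c,n,[(r['at'],round(r['confidence'],2)) for r in look_for(c,n)])
    for n in ("tab","ladder","stand","rung2"):
        print(c,'tip',n,[(r['at'],round(r['confidence'],2)) for r in tip_of(c,n)])
    print(camera_params(c))
print(read_time_s())
E
```

```text
pics
scene stand [([229.3, 159.2], 0.86), ([247.8, 217.9], 0.61), ([322.1, 250.3], 0.61)]
scene ladder [([243.9, 176.2], 0.83), ([261.0, 298.3], 0.76)]
scene cup [([301.0, 152.2], 0.95)]
scene mouse [([172.3, 287.2], 0.93), ([241.4, 171.1], 0.49)]
scene block [([351.6, 180.1], 0.63), ([242.8, 177.2], 0.61)]
scene dish [([234.8, 208.6], 0.77)]
scene tip tab [([287.3, 303.9], 0.86), ([250.8, 168.7], 0.7), ([127.0, 200.5], 0.7), ([296.2, 162.2], 0.56)]
scene tip ladder [([137.9, 248.3], 0.67), ([253.6, 219.5], 0.62), ([218.4, 276.0], 0.59)]
scene tip stand [([235.2, 169.0], 0.92), ([325.4, 255.1], 0.8), ([254.5, 222.8], 0.74)]
scene tip rung2 [([242.2, 287.8], 0.75), ([252.9, 206.2], 0.72), ([252.5, 169.2], 0.59)]
{'K': array([[432.8445947 ,   0.        , 254.39091408],
       [  0.        , 432.8445947 , 190.46695833],
       [  0.        ,   0.        ,   1.        ]]), 'camera_from_world': array([[ 0.79774382,  0.60272999, -0.01792625, -0.43266356],
       [ 0.41376194, -0.56877663, -0.71084049, -0.12865043],
       [-0.43864091,  0.55965141, -0.70312478,  1.5653584 ],
       [ 0.   
[... 407 characters left out ...]
, 0.69), ([247.8, 203.9], 0.56)]
top tip ladder [([353.1, 275.6], 0.97), ([327.1, 187.0], 0.56)]
top tip stand [([244.7, 206.5], 0.95), ([234.8, 125.2], 0.8), ([187.2, 280.1], 0.63)]
top tip rung2 [([248.0, 207.3], 0.85), ([320.2, 161.5], 0.8), ([344.8, 296.2], 0.65)]
{'K': array([[421.40406142,   0.        , 250.29373807],
       [  0.        , 421.40406142, 191.17218445],
       [  0.        ,   0.        ,   1.        ]]), 'camera_from_world': array([[-0.01141774, -0.99966745,  0.02312211, -0.00943827],
       [-0.99464705,  0.00897942, -0.10293988,  0.58806299],
       [ 0.10269802, -0.02417368, -0.9944188 ,  1.12496684],
       [ 0.        ,  0.        ,  0.        ,  1.        ]])}
1.1
```

View pics/scene0.png

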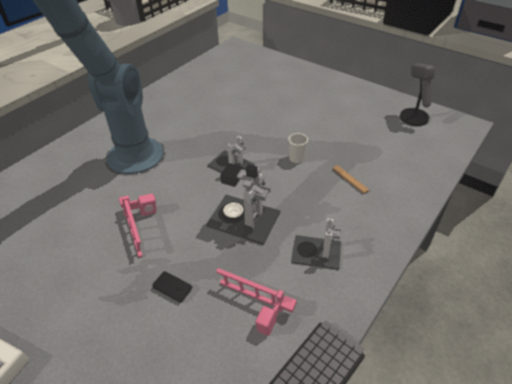

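View pics/top0.png

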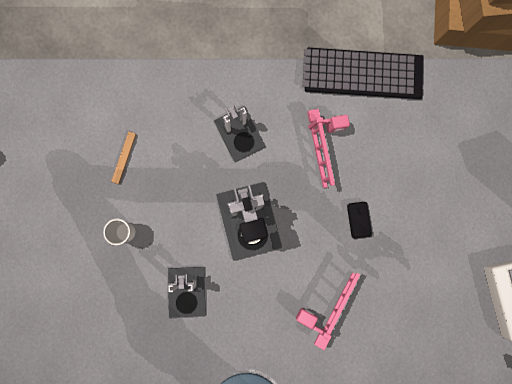

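```bash
python3 - <<'E'
import cv2
a=cv2.imread('pics/top0.png')[170:270,200:300]
b=cv2.imread('pics/scene0.png')[155:245,195:295]
cv2.imwrite('pics/top0c.png',cv2.resize(a,(600,600),interpolation=cv2.INTER_CUBIC))
cv2.imwrite('pics/scene0c.png',cv2.resize(b,(660,594),interpolation=cv2.INTER_CUBIC))
E
```

```text
(no output)
```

View pics/top0c.png

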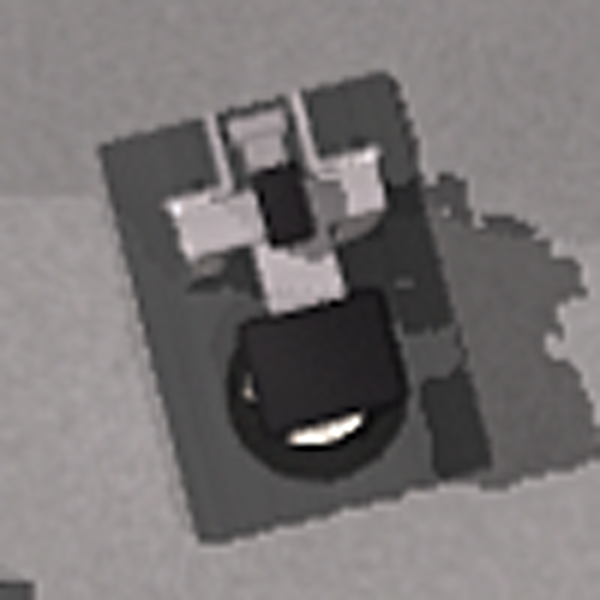

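View pics/scene0c.png

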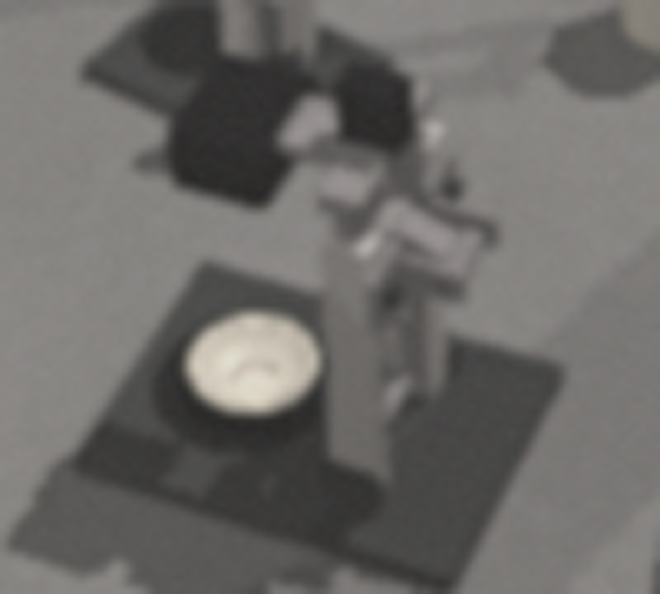

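```bash
cat > h.py <<'E'
import numpy as np
from bench import *
def ray(c,px):
    p=camera_params(c);K=p['K'];T=p['camera_from_world'];R=T[:3,:3];o=-R.T@T[:3,3]
    d=R.T@np.linalg.solve(K,[px[0],px[1],1.]);return o,d/np.linalg.norm(d)
def atz(c,px,z):
    o,d=ray(c,px);return o+d*(z-o[2])/d[2]
def proj(c,P):
    p=camera_params(c);q=p['camera_from_world']@np.append(P,1);u=p['K']@q[:3];return u[:2]/u[2]
def tri(obs):
    A=np.zeros((3,3));b=np.zeros(3)
    for c,px in obs:
        o,d=ray(c,px);M=np.eye(3)-np.outer(d,d);A+=M;b+=M@o
    return np.linalg.solve(A,b)
E
python3 - <<'E'
from h import *
f=lambda x,y:(200+(x+.5)/6-.5,170+(y+.5)/6-.5)
C=[atz('top',f(*p),0.012) for p in [(100,148),(393,75),(490,468),(203,543)]]
for c in C: print(c.round(4))
print([np.linalg.norm(C[i]-C[(i+1)%4]).round(4) for i in range(4)])
m=sum(C)/4; dx=(C[0]+C[1]-C[2]-C[3]);yaw=np.arctan2(dx[1],dx[0]);x=np.array([np.cos(yaw),np.sin(yaw),0])
o=m+0.035*x; print('yaw',yaw,'origin',o)
tab=o.copy();tab[2]=.212
print(tab,[proj(c,tab) for c in('top','scene')])
print('tabtop',atz('top',f(282,205),.228))
print(tri([('top',f(282,209)),('scene',(251.8,171.4))]))
# extents of cross bar
for p in [(170,205),(380,150)]: print(atz('top',f(*p),.182))
print(read_qpos(),read_tcp_rot(),read_ft_force())
for s in (1,-1):
  pass
E
```

```text
[0.5821 0.0788 0.012 ]
[ 0.615  -0.0575  0.012 ]
[ 0.433  -0.0993  0.012 ]
[0.4007 0.0325 0.012 ]
[np.float64(0.1403), np.float64(0.1868), np.float64(0.1357), np.float64(0.1873)]
yaw 0.23795244843459862 origin [ 0.54169785 -0.00314824  0.012     ]
[ 0.54169785 -0.00314824  0.212     ] [array([247.00276158, 203.08328697]), array([252.10137875, 170.8188672 ])]
tabtop [ 0.53899697 -0.00192453  0.228     ]
[ 0.53921402 -0.00198467  0.20765285]
[0.542798   0.04161957 0.182     ]
[ 0.56385338 -0.04172311  0.182     ]
[ 1.20020785  0.38291514  0.04394299  1.59784991 -0.01788025  1.16119435
 -0.04990125] [ 9.90711795e-01  1.35978452e-01 -3.68660592e-06  1.40915827e-05] [ 0.61144389 -0.09269514  0.05226336]
```

```bash
cat >> h.py <<'E'
from scipy.spatial.transform import Rotation as Ro
def quat(yaw,s=1):
    y=s*np.array([-np.sin(yaw),np.cos(yaw),0]);z=np.array([0,0,-1.]);x=np.cross(y,z)
    return Ro.from_matrix(np.c_[x,y,z]).as_quat()
E
python3 - <<'E'
from h import *
import cv2
best=None
for s in (1,-1):
    q=quat(.24,s);j=inverse_kinematics([.54,-.0025,.34],q);print(s,j)
    if j is not None and (best is None or abs(j[6])<abs(best[1][6])): best=(q,j)
move_ptp([.54,-.0025,.34],best[0])
move_gripper(0.045,60)
print(read_time_s(),read_eef_pos(),read_ft_force(),read_finger_gap())
im=read_camera('wrist');cv2.imwrite('pics/w1.png',im[:,:,::-1])
print(proj('wrist',[.54,-.0025,.228]),[proj('wrist',np.array([.5417,-.003,z])) for z in (.196,.228)])
P=camera_params('wrist');np.savez('w1.npz',**P)
print(tip_of('wrist','tab'),best[0])
E
```

```text
1 [ 0.6422538   0.17853664 -0.79261445  1.72085904  0.131752    1.29700014
  1.63263053]
-1 [ 0.51416465  0.15604445 -0.64430887  1.72583841  0.09725315  1.29188502
 -1.48193302]
4.15 [ 0.53999595 -0.00254292  0.33998097] [-0.47342626  0.08635571 -0.31041475] 0.04516302163118549
[253.1703542  197.23825048] [array([254.26977998, 184.36017722]), array([254.34789036, 195.29477583])]
[{'at': [256.4, 190.6], 'confidence': 0.84}, {'at': [254.1, 148.0], 'confidence': 0.73}] [ 0.99280864  0.11971221  0.         -0.        ]
```

View pics/w1.png

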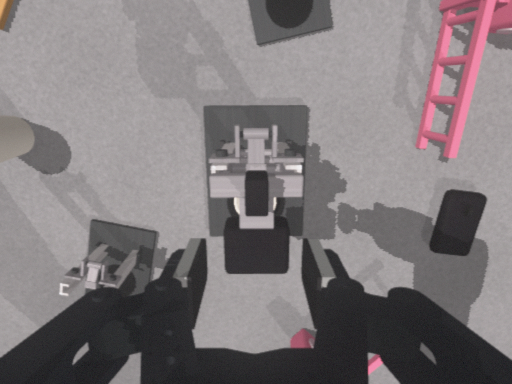

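```bash
python3 - <<'E'
import cv2
a=cv2.imread('pics/w1.png')[140:240,200:310]
cv2.imwrite('pics/w1c.png',cv2.resize(a,(660,600),interpolation=cv2.INTER_CUBIC))
E
```

```text
(no output)
```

View pics/w1c.png

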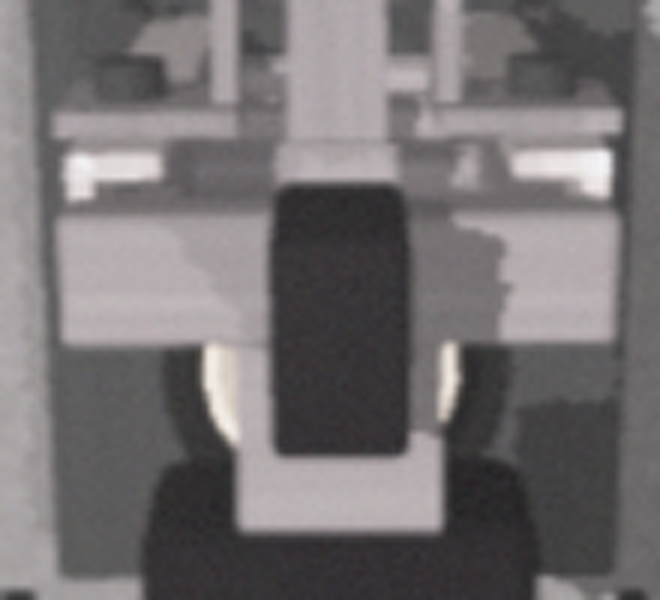

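```bash
python3 - <<'E'
from h import *
f=lambda x,y:(200+(x+.5)/6-.5,140+(y+.5)/6-.5)
print(atz('wrist',f(342,350),.228))
print('bar',atz('wrist',f(57,345),.196),atz('wrist',f(618,343),.196))
L=atz('wrist',f(272,420),.228);Rr=atz('wrist',f(412,420),.228);print(np.linalg.norm(L-Rr))
print(np.linalg.norm(atz('wrist',f(342,245),.228)-atz('wrist',f(342,455),.228)))
print('tcp',read_eef_pos(),proj('wrist',read_eef_pos()),proj('wrist',read_eef_pos()+[0,0,-.019]))
y=np.array([-np.sin(.24),np.cos(.24),0])
print([proj('wrist',read_eef_pos()+s*.0225*y+[0,0,-.010]) for s in(1,-1)])
E
```

```text
[ 0.54008701 -0.00510764  0.228     ]
bar [0.52155982 0.03198912 0.196     ] [ 0.54083316 -0.04582997  0.196     ]
0.017821421361730764
0.027704608980720403
tcp [ 0.54000079 -0.00248641  0.34000072] [252.83641553 274.79452798] [252.92921259 254.19320825]
[array([203.52641584, 263.37518012]), array([302.23952653, 263.2720691 ])]
```

```bash
python3 - <<'E'
from h import *
import cv2
movel([.540,-.004,.25],speed=.12)
movel([.540,-.004,.221],speed=.06)
print(read_time_s(),read_eef_pos(),read_ft_force())
f0=read_ft_force()
move_gripper(0.012,20)
print(read_time_s(),read_finger_gap(),read_eef_pos(),read_ft_force(),read_ft_torque())
im=read_camera('wrist');cv2.imwrite('pics/w2.png',im[:,:,::-1])
im=read_camera('scene');cv2.imwrite('pics/s2.png',cv2.resize(im[100:260,150:350,::-1],(750,600),interpolation=cv2.INTER_CUBIC))
E
```

```text
5.7833 [ 0.53988617 -0.00392701  0.22069658] [-0.14091425  0.00272829  0.35824699]
6.1333 0.01787103339358622 [ 0.54047776 -0.00403121  0.22153419] [ 1.2885249  -0.02286294  0.92846847] [-0.08871006 -0.02781216 -0.01010537]
```

View pics/w2.png

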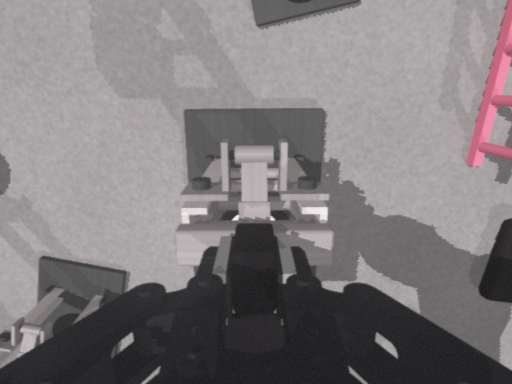

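View pics/s2.png

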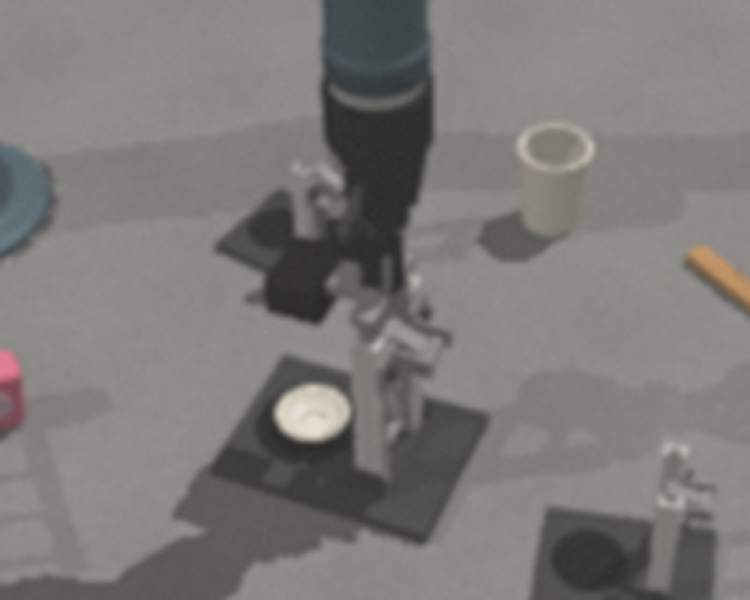

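```bash
python3 - <<'E'
from h import *
move_gripper(0.012,80)
p=read_eef_pos();print(read_time_s(),read_finger_gap(),p,read_ft_force())
x,y,z0=.540,-.004,.221
for d in [.002,.005,.01,.016,.022,.028]:
    movel([x,y,z0+d],speed=.04)
    f=read_ft_force();print(d,round(read_time_s(),2),read_eef_pos().round(4),f.round(2),read_ft_torque().round(2),round(read_finger_gap(),4))
    if np.hypot(f[0],f[1])>8 or f[2]<-25: print('stop');break
E
```

```text
6.45 0.01641586407514026 [ 0.54053281 -0.00405946  0.22169484] [0.10982845 0.06250562 4.31273068]
0.002 6.7 [ 0.5401 -0.0039  0.2218] [ 3.84 -0.02 -7.06] [ 0.03 -1.15  0.11] 0.0164
0.005 6.95 [ 0.5399 -0.0036  0.2249] [  5.43   1.52 -10.55] [ 0.35 -1.35  0.14] 0.0167
0.01 7.22 [ 0.5398 -0.0034  0.2306] [ 3.43  1.34 -8.42] [ 0.43 -1.16  0.14] 0.0166
0.016 7.53 [ 0.5398 -0.0036  0.237 ] [ 3.36  2.13 -6.27] [ 0.42 -0.98  0.08] 0.0163
0.022 7.83 [ 0.5398 -0.0039  0.2432] [ 2.59  2.22 -6.82] [ 0.37 -0.83  0.07] 0.0165
0.028 8.12 [ 0.5398 -0.0041  0.2492] [ 2.63  1.07 -6.8 ] [ 0.3  -0.78  0.1 ] 0.0171
```

```bash
python3 - <<'E'
from h import *
import cv2
x,y,z0=.540,-.004,.221
for d in np.r_[np.arange(.034,.108,.006),.110]:
    movel([x,y,z0+d],speed=.04)
    f=read_ft_force();print(d.round(3),round(read_time_s(),2),read_eef_pos().round(4),f.round(2),read_ft_torque().round(2),round(read_finger_gap(),4))
    if np.hypot(f[0],f[1])>10 or f[2]<-28: print('stop');break
im=read_camera('wrist');cv2.imwrite('pics/w3.png',im[:,:,::-1])
im=read_camera('scene');cv2.imwrite('pics/s3.png',cv2.resize(im[130:250,180:330,::-1],(750,600),interpolation=cv2.INTER_CUBIC))
E
```

```text
0.034 8.43 [ 0.5398 -0.0042  0.2554] [ 2.05  0.92 -6.55] [ 0.26 -0.65  0.06] 0.0169
0.04 8.72 [ 0.5398 -0.0042  0.2614] [ 1.35  0.44 -7.67] [ 0.16 -0.52  0.06] 0.0166
0.046 9.03 [ 0.5397 -0.0042  0.2673] [ 2.    1.   -7.68] [ 0.14 -0.54  0.04] 0.0165
0.052 9.32 [ 0.5397 -0.0042  0.2733] [-0.1   0.97 -8.31] [ 0.06 -0.34  0.02] 0.0167
0.058 9.62 [ 0.5397 -0.0042  0.2793] [ 0.51  0.4  -7.37] [ 0.05 -0.3   0.02] 0.0164
0.064 9.93 [ 0.5398 -0.0041  0.2853] [-1.19 -0.23 -8.48] [-0.02 -0.02  0.03] 0.0166
0.07 10.22 [ 0.54   -0.004   0.2914] [ 0.24  0.74 -7.77] [-0.03 -0.09  0.02] 0.0168
0.076 10.53 [ 0.5401 -0.004   0.2975] [ 0.22 -0.11 -8.53] [ 0.02 -0.03  0.01] 0.0165
0.082 10.82 [ 0.5402 -0.004   0.3035] [-0.97 -0.02 -8.6 ] [-0.03 -0.03  0.04] 0.0164
0.088 11.12 [ 0.54   -0.004   0.3095] [-0.45  0.2  -8.61] [-0.01  0.03 -0.02] 0.0168
0.094 11.43 [ 0.5404 -0.0039  0.3156] [ 0.28 -0.17 -8.22] [-0.01 -0.05  0.01] 0.0166
0.1 11.72 [ 0.5403 -0.004   0.3216] [ 0.99 -0.47 -7.53] [ 0.02 -0.1   0.04] 0.0164
0.106 12.03 [ 0.5403 -0.0039  0.3276] [ 0.11 -0.31 -7.63] [ 0.02 -0.05 -0.01] 0.0162
0.11 12.28 [ 0.5402 -0.004   0.3314] [-0.44  0.26 -8.16] [ 0.03 -0.09  0.  ] 0.0162
```

View pics/w3.png

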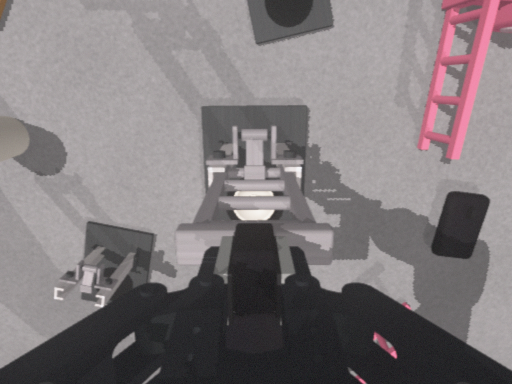

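View pics/s3.png

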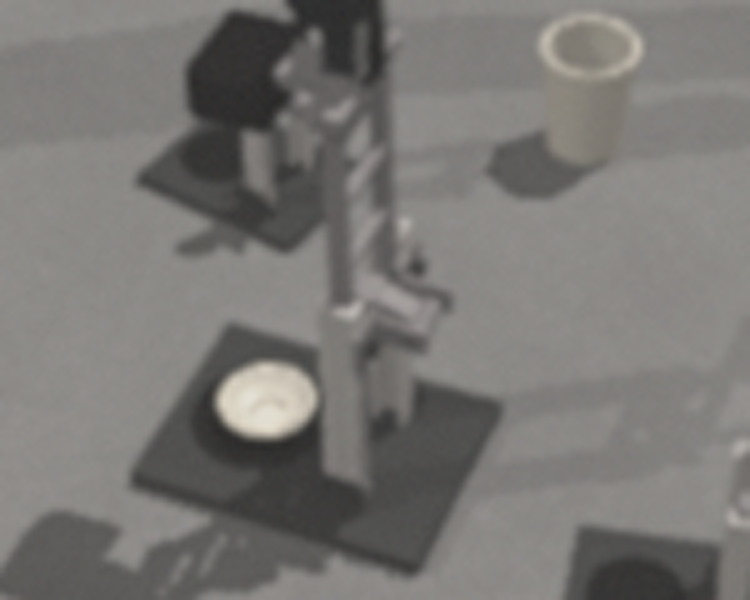

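```bash
python3 - <<'E'
from h import *
import cv2
x,y,z0=.540,-.004,.221
movel([x,y,z0+.095],speed=.03)
d=.095
while d>.060:
    d-=.001
    movel([x,y,z0+d],speed=.012)
    f=read_ft_force();print(round(d,4),round(read_time_s(),2),read_eef_pos().round(4),f.round(2),read_ft_torque().round(2))
    if f[2]>-3.5: print('contact');break
pause(.2);print(read_eef_pos().round(4),read_ft_force().round(2))
im=read_camera('wrist');cv2.imwrite('pics/w4.png',im[:,:,::-1])
im=read_camera('scene');cv2.imwrite('pics/s4.png',cv2.resize(im[130:250,180:330,::-1],(750,600),interpolation=cv2.INTER_CUBIC))
E
```

```text
0.094 13.28 [ 0.54   -0.004   0.3151] [ 0.22 -0.21 -8.28] [-0.01 -0.06  0.03]
0.093 13.53 [ 0.5399 -0.004   0.3139] [-0.08  0.21 -8.44] [ 0.03 -0.06 -0.05]
0.092 13.78 [ 0.5399 -0.004   0.3129] [-0.11 -0.32 -8.17] [ 0.   -0.06  0.01]
0.091 14.03 [ 0.5399 -0.004   0.3119] [ 0.01 -0.13 -7.97] [ 0.03 -0.06  0.03]
0.09 14.28 [ 0.5399 -0.004   0.3109] [ 0.25 -0.08 -7.94] [-0.01 -0.1  -0.01]
0.089 14.53 [ 0.5399 -0.004   0.3099] [ 0.66 -1.32 -8.87] [ 0.04 -0.06  0.02]
0.088 14.78 [ 0.5399 -0.004   0.3089] [-0.04  0.23 -8.19] [ 0.02 -0.04 -0.02]
0.087 15.03 [ 0.5399 -0.004   0.3079] [-0.74  0.1  -8.23] [ 0.01 -0.1   0.02]
0.086 15.28 [ 0.5399 -0.004   0.3069] [-0.36 -0.66 -8.59] [-0.01 -0.03  0.07]
0.085 15.53 [ 0.5399 -0.004   0.3059] [-0.17  0.37 -9.05] [ 0.01 -0.08  0.02]
0.084 15.78 [ 0.5399 -0.004   0.3049] [ 0.34 -0.36 -7.88] [ 0.04 -0.08  0.03]
0.083 16.02 [ 0.5399 -0.004   0.3039] [ 0.07 -1.08 -7.78] [ 0.04 -0.03  0.  ]
0.082 16.27 [ 0.5399 -0.004   0.3029] [-0.04  0.5  -8.02] [ 0.07 -0.02 -0.02]
0.081 16.52 [ 0.5402 -0.004   0.3024] [-1.09  0.89 -5.91] [-0.02  0.06 -0.01]
0.08 16.77 [ 0.5405 -0.0039  0.3021] [-1.6  -0.7  -0.53] [0.01 0.44 0.  ]
contact
[ 0.5405 -0.0039  0.302 ] [-1.76  0.91  1.31]
```

View pics/s4.png

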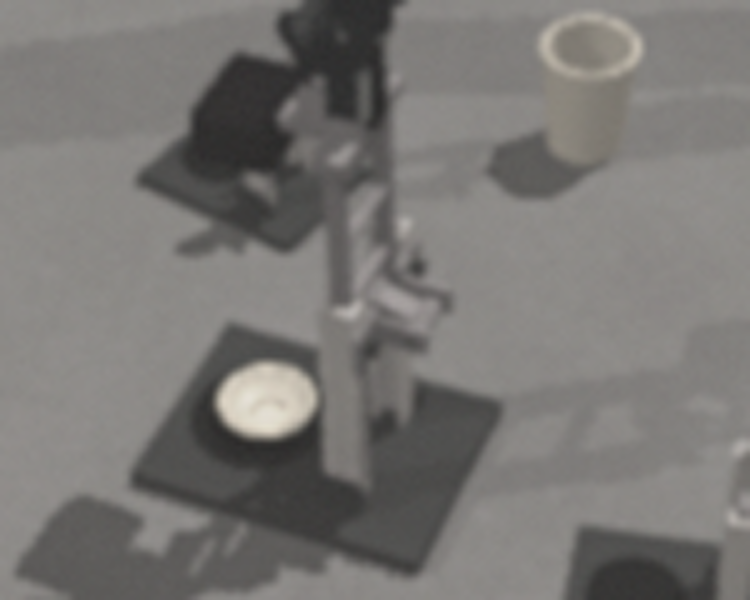

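View pics/w4.png

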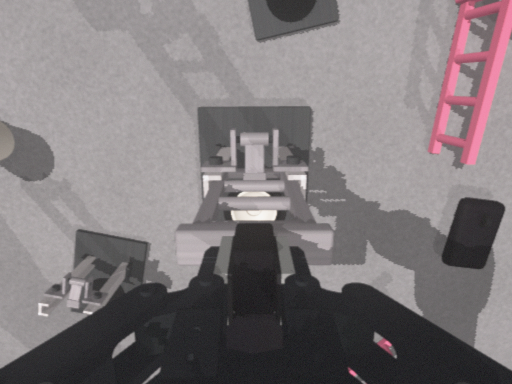

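The ladder is resting on the pawl at about 81 mm of lift, and the dish hasn't moved. I'll release gently.

```bash
python3 - <<'E'
from h import *
import cv2
g=read_finger_gap()
move_gripper(0.012,20);print(read_ft_force().round(2),read_eef_pos().round(4))
move_gripper(0.024);pause(.1);print(read_time_s(),read_ft_force().round(2),read_eef_pos().round(4),read_finger_gap())
move_gripper(0.045)
p=read_eef_pos()
movel([p[0],p[1],.35],speed=.06)
movel([p[0],p[1],.42],speed=.12)
print(read_time_s(),read_ft_force().round(2))
im=read_camera('wrist');cv2.imwrite('pics/w5.png',im[:,:,::-1])
print([proj('wrist',np.array([.5405,-.004,z+.012+.0807])) for z in(.184,.216)])
im=read_camera('scene');cv2.imwrite('pics/s5.png',cv2.resize(im[130:250,180:330,::-1],(750,600),interpolation=cv2.INTER_CUBIC))
print(tip_of('scene','tab'),proj('scene',[.5405,-.004,.2927]))
E
```

```text
[-1.45 -0.11  4.2 ] [ 0.5405 -0.0039  0.3019]
17.6333 [ 0.45  0.31 -0.43] [ 0.5401 -0.004   0.3007] 0.02397716958389369
19.6667 [-0.16 -0.15  0.07]
[array([253.44185264, 185.11769323]), array([253.39288749, 196.31676456])]
[{'at': [287.4, 302.5], 'confidence': 0.93}, {'at': [247.7, 146.5], 'confidence': 0.8}, {'at': [127.5, 199.8], 'confidence': 0.73}] [250.85894816 147.65504208]
```

View pics/s5.png

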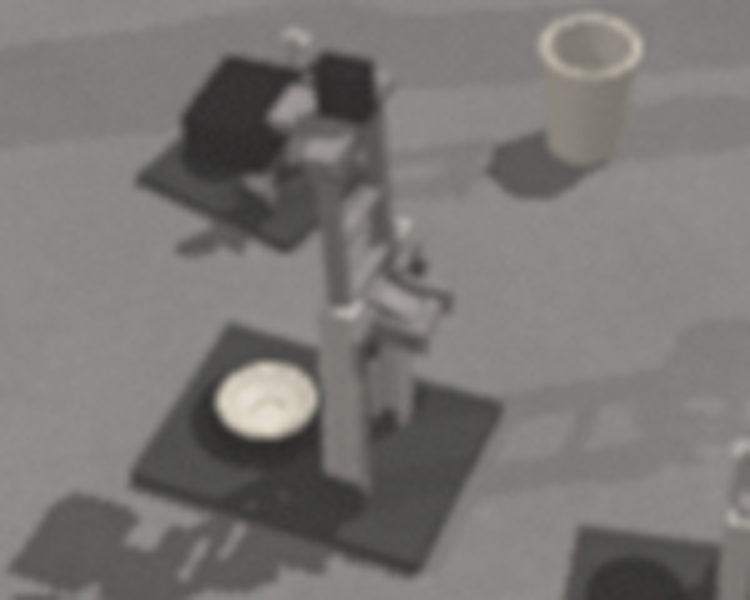

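View pics/w5.png

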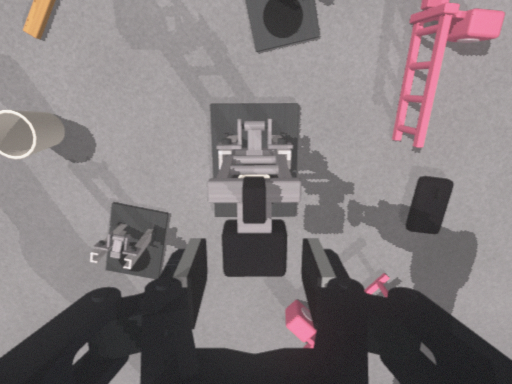

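```bash
python3 - <<'E'
from h import *
import cv2
a=cv2.imread('pics/w5.png')[:,:,::-1].astype(int)
pause(.5);b=read_camera('wrist').astype(int)
print(np.abs(a-b)[100:280,200:310].mean(),np.abs(a-b)[100:280,200:310].max(),read_time_s())
sign_off()
E
```

```text
3.481195286195286 59 20.3667
the job is handed in; nothing more can be done
```

The ladder section now hangs with its second rung on the pawl. I handed the job in at about 20 s with the gripper open and well clear of the ladder.

- **Lift:** I pinched the black tab of the large steel stand's ladder and lifted it 110 mm. The tab did not slip in the grip, and sideways force stayed under about 6 N.
- **Seating:** I lowered in 1 mm steps until the pull on the gripper dropped from about 8 N to zero. That happened about 81 mm above the start, inside the 65–87 mm range for rung 2. Contact with the pawl was light: I pushed down with about 1–4 N at most on top of the ladder's weight.
- **After release:** The tab stayed at the seated height in the scene camera. The section leaned 2–3 mm toward the reader head, which fits the play in its guides. The cup, dish and mouse looked unmoved in the last pictures, as did the part of the block in view.

**Weaker checks:**
- I judged by eye from the pictures, not by measurement, that the pawl had dropped back under rung 2. The load coming off at the right height supports it.
- A final comparison of two wrist-camera pictures half a second apart averaged 3.5 grey levels of difference. That looks like image noise, but single pixels differed by up to 59 and I did not look into them.

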